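# Lean the rinsed tray-levelling bar in its drying stand

### The arm

A 7-joint arm with a two-finger parallel gripper is mounted at the origin on the work surface. World frame = base frame: x ahead of the robot, y to its left, z up, the work surface at z = 0. Lengths are in m, angles in rad, forces in N, time in s.
With the tool pointing down it reaches from about 0.4 to 0.85 m from the base axis. Payload 10.4 kg.
Tool frame: the origin (TCP) lies midway between the tips of the shut fingers; the grasp point (between the pads) lies 19 mm behind it; z points along the fingers, y is the line along which they close (so a half turn about z gives the same grasp; the last joint's range is limited). The gripper opens to 85 mm and grips with 20 to 120 N. Pads are 22 mm wide; open, the fingers measure 114 mm over their backs; the gripper's body (76 mm by 85 mm) begins 54 mm behind the grasp point. The pads swing forward as they close: fully open they stand 13 mm farther back than shut.
Start: joints at [1.204, 0.332, -0.065, 1.46, 0.022, 1.35, -0.088], TCP at [0.211, -0.588, 0.231] pointing down, gripper open.
Joint ranges: [-2.6, 2.6], [-0.5, 2.12], [-1.47, 1.34], [0.16, 2.42], [-1.27, 4.41], [0.06, 2.06], [-2.6, 2.6]. Speed limits (rad/s): [2.22, 2.22, 2.79, 2.79, 3.14, 3.14, 3.14].

### API

Orientations are given as a unit quaternion [x, y, z, w].
In Python, from workcell import get_obs, camera, camera_params, hand_in gives the robot as it stands.
- The arm moves only by the tool carry_out, never from a script. Its argument "commands" is a list that holds one entry, the list of rows, each a list of 6 numbers: the shift along the tool's x, y, z in units of 40 mm (1.0 is 40 mm), then the turn, a rotation vector about the tool's x, y, z in units of 6 degrees (1.0 is 6 degrees). In form: [[[x, y, z, ax, ay, az], ...]]. A call has 1 to 20 rows; each row shifts and turns the commanded pose from where the row before left it, along the tool's axes as they then stand; what a row does not reach is not made up. A row lasts 1/12 s, in which the tool goes at most 41.7 mm and 7.16 degrees, less where a joint would pass 70% of its speed; a pose out of reach is approached as far as the arm can. A call is refused whole if a number of a shift passes 1 or a number of a turn 1, either way. A call with a gripper value outside its range is refused whole. "hand" is the closure, from -1 (fully open) to 1 (shut), set as the call begins (left out, the last holds). The fingers move at their own pace and stop on an object; "force" is the grip in N (left out, the last holds). Time passes only in rows, so rows that do not move let the fingers close. It gives the time, the measured TCP pose, the force, the opening and the grip force at its end, in the units of the state.
- get_obs(): the state, without advancing time (a new reading comes with each control period).
- camera(name): name is "scene" or "top"; returns the picture (400x640x3 uint8, red, green, blue); there is no depth.
- camera_params(name): a dict with "mtx" (3x3 intrinsics, pixels), "R" (3x3) and "t" (3): a world point X has camera coordinates R X + t. Camera axes: x right, y down, z forward; pixel columns grow to the right and rows downward; lengths in m; the calibration is good to about 2 mm. A picture is of the moment at which its call begins. camera_params takes no time and is no camera call.
- hand_in(): hands the job in; it is judged then, once.
The state is a dict: "clock": time; "joint_pos": joint angles; "joint_velocities": joint speeds; "tau": joint torques, N m; "position": TCP position; "ee_rot": TCP orientation; "ft_force": force on the tool from outside, world axes, zero at the start; "torque": the same for the moment, N m; "grip_width": opening from 0.0 (shut) to 1.0 (fully open); "grasp_force": force on a finger pad.
Only numpy, scipy, OpenCV 4.12 (cv2) and the standard library are available. Lean on these libraries where they do the work, as an engineer would, in place of code of your own. Each camera call takes 0.05 s, during which the arm holds its last target. There are 200 camera calls.

### The job

The long tray-levelling bar has been rinsed: take it from the bench and lean it in the drying stand to drain, one end on the base board against the timber stop and the other end up against the white panel, a broad face down, square to the panel and about midway across it. Let it go so that it stays leaning by itself, and leave the short bar and the box of clips where they are.

Things in the scene. Friction and masses are not known exactly. Their poses are not given: they have to be found in the camera images.
- long_bar: The long bar: aluminium box section with black end caps, 300 mm long, 40 wide, 18 thick, about 0.16 kg, lying loose on a broad face. Origin at its centre (9 mm above the bench at the start); x along its length, within 20 degrees of world +y, y across its width, z through its thickness. Its ends are alike: either may be the foot.
- stand: Fixed stand. Base board 300 x 200 mm, 12 thick; origin at the centre of its underside, on the bench. z up; x from stop to panel, within 18 degrees of world +y. White upright panel (wall): inner face at x +120 mm, 200 wide, top 260 above the bench. Timber stop: inner face at x -120, top 52 above the bench. The long bar leans at about 40 degrees from level, its centre 116 mm over the origin.
- short_bar: Bystander: short loose bar of the same section, 170 x 40 x 18 mm, black end caps. Origin at its centre, x along its length. It and the long bar lie side by side, either one nearer to the robot.
- clip_box: Bystander: loose open clear plastic box of blue grafting clips, 110 x 160 mm, 45 high, beyond the bars. Origin at the centre of its underside.

How it is judged:
At the end, for the whole second after the job is handed in: The long bar leans at rest in the stand, released, at 30 to 52 degrees from level, its centre within 12 mm of midway between stop and panel and 50 mm of the middle across, 100 to 131 mm above the bench (foot on the base, top on the panel), its width within 12 degrees of the stand's y (x of long_bar in the frame of stand between -0.012 and 0.012 m and y of long_bar in the frame of stand between -0.05 and 0.05 m and z of long_bar in the frame of stand between 0.1 and 0.131 m and (angle between long_bar's own x axis and vertical between 0.663225 and 1.0472 rad or angle between long_bar's own x axis and vertical between 2.0944 and 2.47837 rad) and angle between the y axis of long_bar and the y axis of stand, either way round below 0.20944 rad and contact force between long_bar and stand above 0.3 N and linear speed of long_bar below 0.02 m/s and angular speed of long_bar below 0.1 rad/s); the robot touches nothing.
It fails at once if the short bar is moved more than 40 mm (distance of short_bar from where it was at the start of the episode above 0.04 m).
It fails at once if the clip box is moved more than 40 mm (distance of clip_box from where it was at the start of the episode above 0.04 m).
It also fails if it takes over 34 s, if anything falls off the work surface, if the arm or the gripper's body presses on something with over 40 N, if the wrist force passes 120 N, or if a joint passes its speed limit or range.

## Working session

There is one attempt and no reset: what is moved stays moved. The work goes in short steps, Python scripts to look and compute and a tool call to move; the robot and the scene stay as the last step left them, time stands still between calls to the robot, and variables do not carry over. Pictures are saved under pics/ and viewed, at most 10 in all, crops included, and the job is handed in when it is done.

Besides the shell and the picture viewer there is one more tool, called after ">>>" as a command line: name --argument value ..., lists and objects as JSON in quotes. carry_out: Moves the arm, as the interface text tells. Its arguments: {"type":"object","properties":{"commands":{"type":"array"},"hand":{"type":"number"},"force":{"type":"number"}},"required":["commands"]}

```bash
mkdir -p pics; python3 - <<'E'
from workcell import *
import cv2
for n in ("scene","top"):
    cv2.imwrite(f"pics/{n}0.png",camera(n)[:,:,::-1])
    p=camera_params(n);print(n,p["mtx"].round(1).tolist(),p["R"].round(3).tolist(),p["t"].round(3).tolist())
o=get_obs();print({k:o[k] for k in("clock","position","ee_rot","grip_width")})
E
```

```text
scene [[492.3, 0.0, 320.3], [0.0, 492.3, 206.9], [0.0, 0.0, 1.0]] [[-0.766, 0.642, 0.014], [0.513, 0.625, -0.589], [-0.387, -0.444, -0.808]] [0.496, -0.282, 1.42]
top [[442.8, 0.0, 314.9], [0.0, 442.8, 194.4], [0.0, 0.0, 1.0]] [[-0.019, -0.999, -0.037], [-0.997, 0.022, -0.078], [0.079, 0.036, -0.996]] [-0.012, 0.626, 0.902]
{'clock': 0.1, 'position': array([ 0.21051016, -0.58812386,  0.23059487]), 'ee_rot': array([ 9.85265162e-01,  1.71032603e-01, -1.43575097e-04, -6.23179838e-04]), 'grip_width': 1.0010694138271452}
```

View pics/scene0.png

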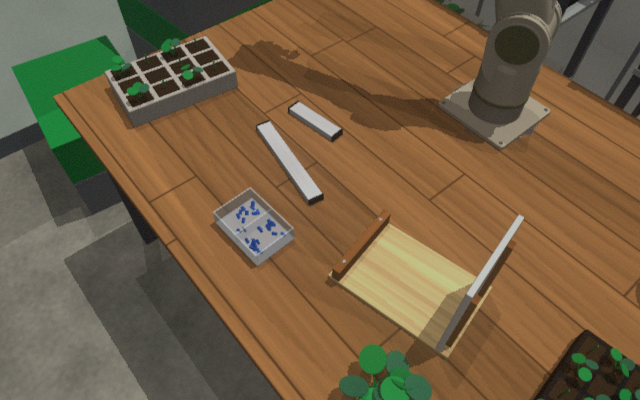

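View pics/top0.png

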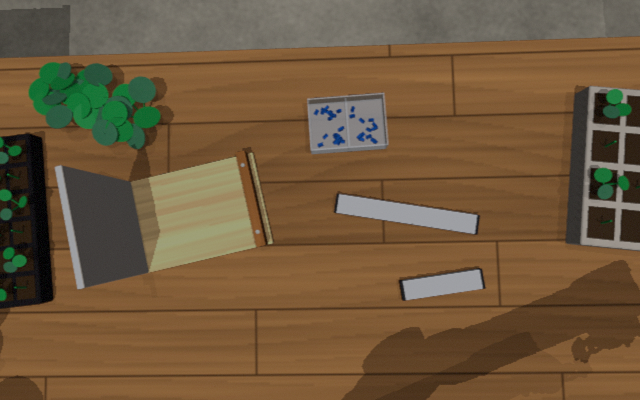

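The scene view shows the long bar at about (257,125)–(320,198). The short bar is nearer the robot at (315,120), the clip box is at (253,225), and the stand is at (420,285). In the top view, the long bar runs (337,203)–(478,224). The stop's inner edge is (237,157)–(259,246), the wall top is (60,166)–(81,288), and the wall foot is (133,182)–(148,272).

```bash
cat > h.py <<'E'
from workcell import *
import cv2, numpy as np
from scipy.spatial.transform import Rotation as Ro
from scipy.optimize import least_squares
def ray(n,px,z):
    p=camera_params(n);d=p["R"].T@np.linalg.solve(p["mtx"],[*px,1]);c=-p["R"].T@p["t"]
    return c+d*(z-c[2])/d[2]
def proj(n,X):
    p=camera_params(n);q=(np.asarray(X)@p["R"].T+p["t"])@p["mtx"].T
    return q[:,:2]/q[:,2:]
def bars(img,n="top"):
    h=cv2.cvtColor(img,cv2.COLOR_RGB2HSV);m=cv2.inRange(h,(0,0,130),(180,50,255))
    m=cv2.morphologyEx(m,cv2.MORPH_OPEN,np.ones((3,3)))
    r=[]
    for c in cv2.findContours(m,cv2.RETR_EXTERNAL,cv2.CHAIN_APPROX_NONE)[0]:
        if cv2.contourArea(c)>300:
            b=cv2.boxPoints(cv2.minAreaRect(c));r.append(b)
    return r
E
python3 - <<'E'
from h import *
im=cv2.imread("pics/top0.png")[:,:,::-1]
for b in bars(im):
    P=np.array([ray("top",q,.018) for q in b]);c=P.mean(0)
    e=sorted([P[1]-P[0],P[2]-P[1]],key=np.linalg.norm)
    l=e[1]*np.sign(e[1][1]);print(b.mean(0),c.round(4),"len",np.linalg.norm(l).round(3),np.linalg.norm(e[0]).round(3),"yaw",np.degrees(np.arctan2(l[1],l[0])).round(2))
h=cv2.cvtColor(im,cv2.COLOR_RGB2HSV)
# stand fit from corner pixels: wall top inner, wall foot, stop top inner; (top view, +y world = left; stand y+ = -x world = down)
S=np.array([[.12,-.1,.26],[.12,.1,.26],[.12,-.1,.012],[.12,.1,.012],[-.12,-.1,.052],[-.12,.1,.052]])
px=np.array([[63,165],[85,287],[133,182],[148,272],[237,157],[259,246]],float)
f=lambda v:(S@Ro.from_euler('z',v[2]).as_matrix().T+[v[0],v[1],0])
s=least_squares(lambda v:(proj("top",f(v))-px).ravel(),[.6,.4,1.57],loss="soft_l1")
print(s.x,np.degrees(s.x[2]));print((proj("top",f(s.x))-px).round(1).tolist())
print(proj("scene",f(s.x)).round(0).tolist())
a=cv2.imread("pics/scene0.png")
for q in proj("scene",f(s.x)):cv2.circle(a,tuple(int(i) for i in q.round()),2,(255,0,255),-1)
for q in px: cv2.circle(im:=np.ascontiguousarray(im),tuple(int(i) for i in q),1,(255,0,255),-1)
for q in proj("top",f(s.x)):cv2.circle(im,tuple(int(i) for i in q.round()),1,(0,255,255),-1)
A=cv2.resize(a[190:370,310:540],None,fx=1.7,fy=1.7);B=cv2.resize(im[130:310,40:280,::-1],None,fx=1.6,fy=1.6)
H=310;o=np.zeros((H,A.shape[1]+B.shape[1],3),np.uint8);o[:A.shape[0],:A.shape[1]]=A;o[:B.shape[0],A.shape[1]:]=B
cv2.imwrite("pics/fit.png",o)
E
```

```text
[442.22742 284.51593] [ 0.4351 -0.2817  0.018 ] len 0.158 0.039 yaw 97.63
[406.37506 213.53535] [ 0.5822 -0.2128  0.018 ] len 0.288 0.039 yaw 80.07
[612.10657 213.66852] [ 0.5738 -0.6319  0.018 ] len 0.139 0.119 yaw 171.84
[ 68.909035 226.923   ] [0.5693 0.5036 0.018 ] len 0.268 0.015 yaw 12.23
[345.1083  124.93522] [ 0.773  -0.0909  0.018 ] len 0.156 0.099 yaw 92.72
[614.163   130.40332] [ 0.7466 -0.6481  0.018 ] len 0.183 0.11 yaw 173.35
[0.59015475 0.23133297 1.7732603 ] 101.60033135897825
[[0.3, -0.7], [0.2, 1.1], [-0.4, -1.0], [2.0, 0.5], [-0.2, -4.0], [-2.0, 2.5]]
[[463.0, 292.0], [517.0, 213.0], [432.0, 347.0], [479.0, 278.0], [338.0, 271.0], [390.0, 211.0]]
```

View pics/fit.png

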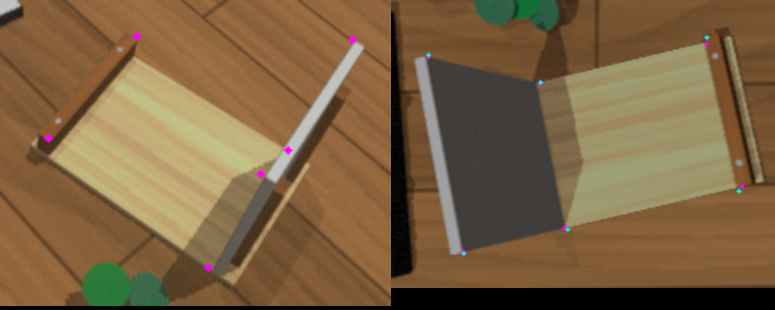

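The fitted stand corners sit on the wall and stop edges in both views to within 2–4 px. That gives the stand at (0.590, 0.231) with yaw 101.6°, and the long bar at (0.582, -0.213) with yaw 80.1°.

```bash
cat >> h.py <<'E'
def tool(yaw,pitch=0):  # tool x along yaw, raised by pitch (deg); z down
    return Ro.from_euler('z',yaw,degrees=True)*Ro.from_euler('x',180,degrees=True)*Ro.from_euler('y',pitch,degrees=True)
def plan(p0,R0,p1,R1,N):
    w=(R0.inv()*R1).as_rotvec()/N; d=R0.inv().apply(np.array(p1)-p0)
    t=np.linalg.solve(sum(Ro.from_rotvec(w*k).as_matrix() for k in range(N)),d)
    print(N,"rows of",np.r_[t/.04,np.degrees(w)/6].round(3).tolist())
def here():
    o=get_obs();return o["position"],Ro.from_quat(o["ee_rot"])
E
python3 - <<'E'
from h import *
plan(*here(),[.582,-.213,.09],tool(80.1),18)
E
```

```text
18 rows of [0.767, 0.04, 0.195, -0.001, -0.0, -0.559]
```

>>> carry_out --commands '[[[0.767,0.04,0.195,0,0,-0.559],[0.767,0.04,0.195,0,0,-0.559],[0.767,0.04,0.195,0,0,-0.559],[0.767,0.04,0.195,0,0,-0.559],[0.767,0.04,0.195,0,0,-0.559],[0.767,0.04,0.195,0,0,-0.559],[0.767,0.04,0.195,0,0,-0.559],[0.767,0.04,0.195,0,0,-0.559],[0.767,0.04,0.195,0,0,-0.559],[0.767,0.04,0.195,0,0,-0.559],[0.767,0.04,0.195,0,0,-0.559],[0.767,0.04,0.195,0,0,-0.559],[0.767,0.04,0.195,0,0,-0.559],[0.767,0.04,0.195,0,0,-0.559],[0.767,0.04,0.195,0,0,-0.559],[0.767,0.04,0.195,0,0,-0.559],[0.767,0.04,0.195,0,0,-0.559],[0.767,0.04,0.195,0,0,-0.559],[0,0,0,0,0,0],[0,0,0,0,0,0]]]' --hand -1 --force 50

```text
clock: 1.77
position: [0.5827, -0.2111, 0.0902]
ee_rot: [0.764, 0.645, 0.0, -0.001]
ft_force: [-0.3, -0.1, -0.1]
grip_width: 1.001
grasp_force: 0.0
```

```bash
python3 - <<'E'
from h import *
o=get_obs();print(o["position"],here()[1].as_matrix().round(3)[:,0],o["joint_pos"].round(2))
plan(*here(),[.582,-.213,-.002],tool(80.1),6)
cv2.imwrite("pics/s1.png",camera("scene")[60:260,180:400,::-1].repeat(3,0).repeat(3,1))
E
```

```text
[ 0.58267768 -0.21110975  0.09015193] [0.169 0.986 0.001] [ 0.62  0.47 -0.44  1.61  0.22  1.11 -0.05]
6 rows of [-0.008, -0.001, 0.384, -0.002, -0.002, 0.005]
```

View pics/s1.png

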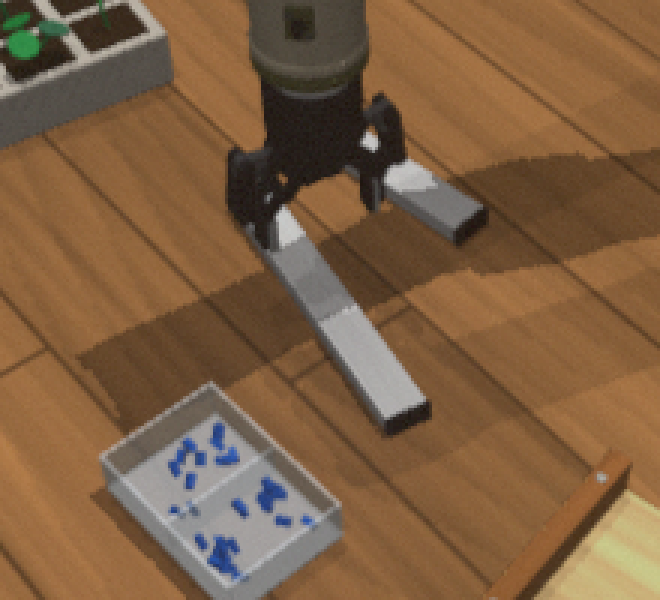

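The open fingers at about (262,200) and (380,180) straddle the bar, and there's nothing else in the way, so I'm going down.

>>> carry_out --commands '[[[-0.01,0,0.4,0,0,0],[-0.01,0,0.4,0,0,0],[-0.01,0,0.4,0,0,0],[-0.01,0,0.4,0,0,0],[-0.01,0,0.4,0,0,0],[0,0,0.2,0,0,0],[0,0,0.1,0,0,0],[0,0,0,0,0,0],[0,0,0,0,0,0]]]'

```text
clock: 2.57
position: [0.5824, -0.2163, -0.0004]
ee_rot: [0.766, 0.643, 0.0, 0.0]
ft_force: [-0.1, 0.2, -0.6]
grip_width: 1.0
grasp_force: 0.0
```

>>> carry_out --commands '[[[0,0,0,0,0,0],[0,0,0,0,0,0],[0,0,0,0,0,0],[0,0,0,0,0,0],[0,0,0,0,0,0],[0,0,0,0,0,0],[0,0,0,0,0,0],[0,0,0,0,0,0],[0,0,0,0,0,0],[0,0,0,0,0,0]]]' --hand 1 --force 50

```text
clock: 3.4
position: [0.5826, -0.2159, -0.0004]
ee_rot: [0.766, 0.643, 0.0, 0.001]
ft_force: [-0.7, -0.0, 5.7]
grip_width: 0.46
grasp_force: 52.4
```

```bash
cat >> h.py <<'E'
SP=np.array([.590,.231,0]);SY=101.6;OFF=np.array([.003,0,-.0094])
def target(sx,z,pitch,sy=0,off=OFF):   # bar centre in the stand frame -> TCP pose
    R=tool(SY,pitch);c=SP+Ro.from_euler('z',SY,degrees=True).apply([sx,sy,z])
    return c-R.apply(off),R
E
python3 - <<'E'
from h import *
p,R=here()
p1=p+[0,0,.16];plan(p,R,p1,R,6)
plan(p1,R,*target(-.02,.24,46),18)
print(target(-.02,.24,46)[0])
E
```

```text
6 rows of [-0.0, 0.001, -0.667, 0.0, 0.0, 0.0]
18 rows of [0.614, 0.012, 0.134, 0.081, 0.421, -0.188]
[0.59308095 0.21599077 0.23131219]
```

>>> carry_out --commands '[[[0,0,-0.3,0,0,0],[0,0,-0.667,0,0,0],[0,0,-0.667,0,0,0],[0,0,-0.667,0,0,0],[0,0,-0.667,0,0,0],[0,0,-0.667,0,0,0],[0,0,-0.365,0,0,0],[0,0,0,0,0,0]]]'

```text
clock: 4.07
position: [0.5837, -0.216, 0.1634]
ee_rot: [0.766, 0.643, 0.001, 0.003]
ft_force: [0.6, -0.7, -1.6]
grip_width: 0.458
grasp_force: 51.6
```

>>> carry_out --commands '[[[0.614,0.012,0.134,0.081,0.421,-0.188],[0.614,0.012,0.134,0.081,0.421,-0.188],[0.614,0.012,0.134,0.081,0.421,-0.188],[0.614,0.012,0.134,0.081,0.421,-0.188],[0.614,0.012,0.134,0.081,0.421,-0.188],[0.614,0.012,0.134,0.081,0.421,-0.188],[0.614,0.012,0.134,0.081,0.421,-0.188],[0.614,0.012,0.134,0.081,0.421,-0.188],[0.614,0.012,0.134,0.081,0.421,-0.188],[0.614,0.012,0.134,0.081,0.421,-0.188],[0.614,0.012,0.134,0.081,0.421,-0.188],[0.614,0.012,0.134,0.081,0.421,-0.188],[0.614,0.012,0.134,0.081,0.421,-0.188],[0.614,0.012,0.134,0.081,0.421,-0.188],[0.614,0.012,0.134,0.081,0.421,-0.188],[0.614,0.012,0.134,0.081,0.421,-0.188],[0.614,0.012,0.134,0.081,0.421,-0.188],[0.614,0.012,0.134,0.081,0.421,-0.188],[0,0,0,0,0,0],[0,0,0,0,0,0]]]'

```text
clock: 5.73
position: [0.5923, 0.2169, 0.2299]
ee_rot: [0.582, 0.713, 0.246, -0.304]
ft_force: [0.0, -0.6, -1.7]
grip_width: 0.457
grasp_force: 51.6
```

```bash
python3 - <<'E'
from h import *
p,R=here();o=get_obs();print(o["clock"],p,R.as_matrix().round(3).tolist(),o["joint_pos"].round(2),o["grip_width"],o["ft_force"])
a=camera("scene")[:,:,::-1].copy();b=camera("top")[:,:,::-1].copy()
cv2.imwrite("pics/s2raw.png",a);cv2.imwrite("pics/t2raw.png",b)
M=R.as_matrix();c=p+R.apply(OFF)
C=np.array([c+R.apply([x,y,z]) for x in(-.15,.15) for y in(-.02,.02) for z in(-.009,.009)])
for n,i in(("scene",a),("top",b)):
    for q in proj(n,C):cv2.circle(i,tuple(int(k) for k in q.round()),1,(255,0,255),-1)
A=cv2.resize(a[130:370,310:560],None,fx=1.55,fy=1.55);B=cv2.resize(b[110:350,40:290],None,fx=1.55,fy=1.55)
cv2.imwrite("pics/v2.png",np.hstack([A,B]))
plan(p,R,*target(-.003,.20,46),5)
E
```

```text
5.7333 [0.59232934 0.21691144 0.22990519] [[-0.138, 0.979, -0.148], [0.68, 0.202, 0.704], [0.72, -0.003, -0.694]] [ 0.57  0.59 -0.84  1.5  -0.39  1.27  0.15] 0.4572347573699288 [ 0.01516249 -0.5830948  -1.70258854]
5 rows of [-0.083, 0.003, 0.191, -0.006, -0.001, -0.003]
```

View pics/v2.png

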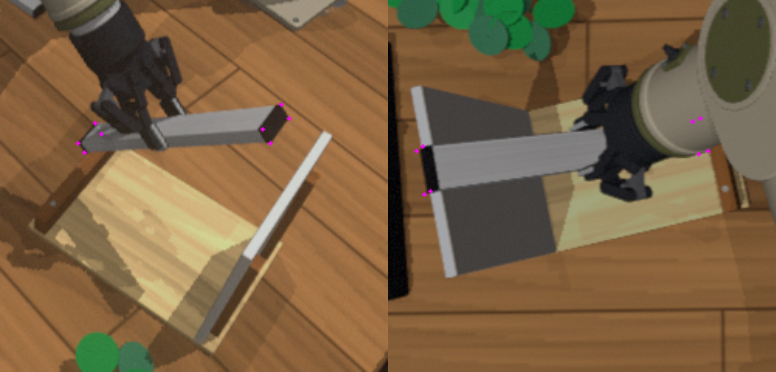

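The bar is held firmly at about 46°. Its predicted corners lie on the image, for example the upper cap at (275,122) in the left crop, and it is centred across the wall. I'll lower it between stop and wall.

```bash
python3 - <<'E'
from h import *
p,R=here();a=target(0,.135,46);plan(p,R,*a,8);b=target(0,.1225,43);plan(*a,*b,4)
E
```

```text
8 rows of [-0.187, 0.001, 0.271, -0.002, 0.001, -0.004]
4 rows of [-0.058, 0.0, 0.054, 0.0, -0.125, 0.0]
```

>>> carry_out --commands '[[[0.175,0,0.18,0,0,-0.03],[0.175,0,0.18,0,0,0],[-0.23,0,0.225,0,0,0],[-0.23,0,0.225,0,0,0],[-0.23,0,0.225,0,0,0],[-0.23,0,0.225,0,0,0],[-0.23,0,0.225,0,0,0],[-0.23,0,0.225,0,0,0],[-0.23,0,0.225,0,0,0],[-0.23,0,0.225,0,0,0],[0,0,0,0,0,0],[0,0,0,0,0,0]]]'

```text
clock: 6.83
position: [0.5886, 0.2368, 0.1272]
ee_rot: [0.581, 0.714, 0.247, -0.304]
ft_force: [0.3, -0.1, -1.4]
grip_width: 0.448
grasp_force: 51.6
```

>>> carry_out --commands '[[[-0.058,0,0.054,0,-0.125,0],[-0.058,0,0.054,0,-0.125,0],[-0.058,0,0.054,0,-0.125,0],[-0.058,0,0.054,0,-0.125,0],[0,0,0,0,0,0],[0,0,0,0,0,0]]]'

```text
clock: 7.33
position: [0.5889, 0.2367, 0.1154]
ee_rot: [0.587, 0.722, 0.232, -0.284]
ft_force: [-1.2, -0.1, -1.8]
grip_width: 0.458
grasp_force: 51.6
```

```bash
python3 - <<'E'
from h import *
p,R=here();c=p+R.apply(OFF)
print(Ro.from_euler('z',-SY,degrees=True).apply(c-SP),np.degrees(np.arcsin(R.as_matrix()[2,0])),get_obs()["ft_force"])
a=camera("scene")[130:370,310:560,::-1];b=camera("top")[110:350,40:290,::-1]
cv2.imwrite("pics/v3.png",cv2.resize(np.hstack([a,b]),None,fx=1.55,fy=1.55))
E
```

```text
[ 1.57730926e-03 -7.30955985e-05  1.24362521e-01] 43.01541152639116 [-1.19217314 -0.07160264 -1.77641357]
```

View pics/v3.png

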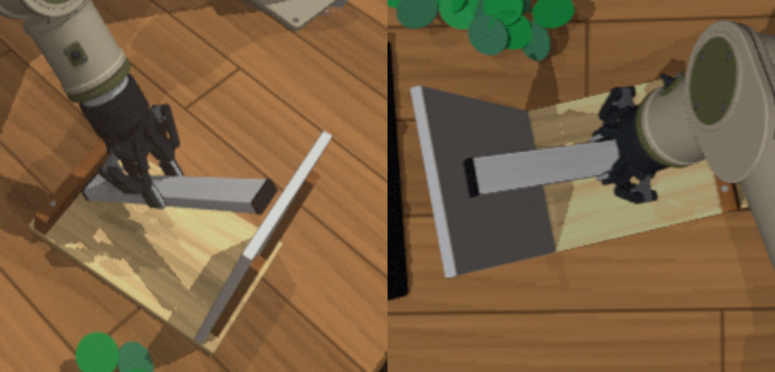

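The foot now sits inside the stop at about (90,190) and the top end is just short of the wall at (265,195), with no contact yet. One more small settle, then I'll release.

```bash
python3 - <<'E'
from h import *
plan(*here(),*target(0,.1195,42),3)
E
```

```text
3 rows of [-0.035, -0.001, 0.022, -0.003, -0.057, 0.006]
```

>>> carry_out --commands '[[[-0.035,0,0.022,0,-0.057,0],[-0.035,0,0.022,0,-0.057,0],[-0.035,0,0.022,0,-0.057,0],[0,0,0,0,0,0],[0,0,0,0,0,0],[0,0,0,0,0,0]]]'

```text
clock: 7.93
position: [0.589, 0.2358, 0.1109]
ee_rot: [0.589, 0.724, 0.227, -0.278]
ft_force: [-0.9, 3.7, 0.7]
grip_width: 0.454
grasp_force: 51.5
```

>>> carry_out --commands '[[[0,0,0,0,0,0],[0,0,0,0,0,0],[0,0,0,0,0,0],[0,0,0,0,0,0],[0,0,0,0,0,0],[0,0,0,0,0,0],[0,0,0,0,0,0],[0,0,0,0,0,0]]]' --hand -0.6

```text
clock: 8.6
position: [0.5893, 0.235, 0.1104]
ee_rot: [0.589, 0.724, 0.226, -0.278]
ft_force: [0.4, -0.5, -0.5]
grip_width: 0.798
grasp_force: 0.0
```

>>> carry_out --commands '[[[0,0,-0.2,0,0,0],[0,0,-0.4,0,0,0],[0,0,-0.5,0,0,0],[0,0,-0.5,0,0,0],[0,0,-0.5,0,0,0],[0,0,-0.5,0,0,0],[0,0,-0.5,0,0,0],[0,0,-0.4,0,0,0],[0,0,-0.2,0,0,0],[0,0,0,0,0,0],[0,0,0,0,0,0]]]'

```text
clock: 9.52
position: [0.6092, 0.1382, 0.2202]
ee_rot: [0.589, 0.724, 0.226, -0.278]
ft_force: [-0.0, 0.4, 0.1]
grip_width: 0.796
grasp_force: 0.0
```

```bash
python3 - <<'E'
from h import *
a=camera("scene")[:,:,::-1].copy();b=camera("top")[:,:,::-1].copy()
R=tool(SY,40.5);c=SP+[0,0,.1163]
C=np.array([c+R.apply([x,y,z]) for x in(-.15,.15) for y in(-.02,.02) for z in(-.009,.009)])
for n,i in(("scene",a),("top",b)):
    for q in proj(n,C):cv2.circle(i,tuple(int(k) for k in q.round()),1,(255,0,255),-1)
cv2.imwrite("pics/v4.png",cv2.resize(np.hstack([a[130:370,310:560],b[110:350,40:290]]),None,fx=1.55,fy=1.55))
E
```

```text
(no output)
```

View pics/v4.png

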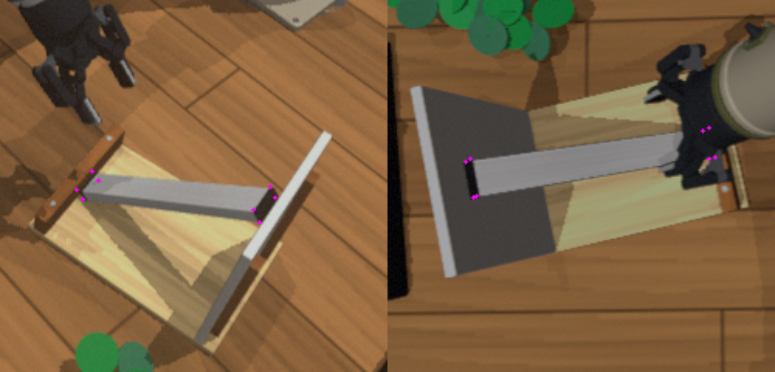

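The bar leans by itself with its cap corners on the predicted lean pose in both views, for example the upper cap at (265,203) in the left crop. The gripper is clear.

```bash
python3 -c "
from workcell import *
print(hand_in())"
```

```text
the job is handed in; nothing more can be done
None
```

The long bar is leaning by itself in the drying stand, foot at the timber stop and top at the white panel, roughly square and midway across; it was released and handed in at about 10 s, but the hand-in returned no verdict.

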